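# Nest the kidney dishes

## Task

Tidy the three kidney dishes into one stack where the steel one stands: first set the green dish into the steel dish, then the blue dish into the green one, turning each so that its hollow side lies over the hollow side below and it drops fully home. Leave the steel dish where and as it stands, do not disturb the other glassware and the carton round about, and let go of the stack.

Things in the scene. Friction and masses are not known exactly. Their poses are not given: they have to be found in the camera images.
- steel_dish: Stainless steel kidney dish, open, 160 mm long, 78 mm deep, 40 mm high, about 0.4 kg, loose: a 58 mm wide band with round ends, bent on a spine of 75 mm radius, so one long side is hollow, the other bulges. Origin: underside, mid-waist (halfway along, mid-width). x points from the hollow to the bulging side, y along the length, z up. Bottom of the stack.
- green_dish: Green plastic dish; shape, size, origin and axes just as the steel one; about 0.16 kg, loose, upright. From 16 to 40 mm above the underside its outer sides are upright: at the waist, along its own x, it is 58 mm wide (faces at x = -29 and +29 mm), to be gripped there from above. The mass centre lies about 8 mm from the origin towards -x.
- blue_dish: Blue plastic dish, like the green one in all. On each dish the lowest 16 mm (foot) is set in 5.5 mm, 8.5 mm at the underside; the rim is 3 mm thick. With outlines matched, a foot enters the mouth below (play 5 mm, then 2.5 mm all round) until the band rests on that rim: origin 24 mm above the one below. Turned wrongly, it stays up on the rim.
- culture_dish: Bystander: round glass culture dish with lid, 100 mm across, 17 mm high. Origin: centre of its underside, z up.
- flask: Bystander: conical glass flask with a white plug, 50 mm across, 126 mm high. Origin: centre of its underside, z up.
- slide_carton: Bystander: small yellow-brown carton, 34 x 52 x 13 mm. Origin: centre of its underside, z up.
- instrument_tin: Fixed obstacle: grey metal instrument tin, about 120 x 225 mm, its lid standing open on the far side up to 146 mm above the bench. Origin: about the middle of its underside. Carry things over it at 0.2 m or more.

How it is judged:
On the way, in this order (a step that is already met when the one before it is completed fails the run):
1. the green dish sits fully home in the steel dish, turned to match it, and is let go (z of green_dish in the frame of steel_dish between 0.0215 and 0.0265 m and horizontal distance between green_dish and steel_dish below 0.006 m and angle between the x axis of green_dish and the x axis of steel_dish, either way round below 0.1 rad and angle between the z axis of green_dish and the z axis of steel_dish, either way round below 0.05 rad and linear speed of green_dish below 0.02 m/s and angular speed of green_dish below 0.2 rad/s and contact force between the fingers and green_dish below 0.1 N), for 0.2 s.
2. the blue dish sits fully home in the green dish, turned to match it, and is let go (z of blue_dish in the frame of green_dish between 0.0215 and 0.0265 m and horizontal distance between blue_dish and green_dish below 0.006 m and angle between the x axis of blue_dish and the x axis of green_dish, either way round below 0.1 rad and angle between the z axis of blue_dish and the z axis of green_dish, either way round below 0.05 rad and linear speed of blue_dish below 0.02 m/s and angular speed of blue_dish below 0.2 rad/s and contact force between the fingers and blue_dish below 0.1 N), for 0.2 s.
At the end, for the whole second after the job is handed in: Steel dish flat on the bench within 30 mm of its start; green nested in steel and blue in green, each 21.5 to 26.5 mm above the one below, within 6 mm sideways, turned to match within 0.1 rad, level within 0.05 rad; all at rest and let go (all of step 1 and all of step 2 and linear speed of steel_dish below 0.02 m/s and angular speed of steel_dish below 0.2 rad/s and angle between steel_dish's own z axis and vertical below 0.05 rad and height (world z) of steel_dish below 0.004 m and distance of steel_dish from where it was at the start of the episode below 0.03 m and contact force between the fingers and steel_dish below 0.1 N); the robot touches nothing.
It fails at once if the steel dish is pushed more than 40 mm or lifted (distance of steel_dish from where it was at the start of the episode above 0.04 m or height (world z) of steel_dish above 0.03 m).
It fails at once if the culture dish is pushed more than 25 mm or tipped (distance of culture_dish from where it was at the start of the episode above 0.025 m or angle between culture_dish's own z axis and vertical above 0.4 rad).
It fails at once if the flask is pushed more than 25 mm or tipped (distance of flask from where it was at the start of the episode above 0.025 m or angle between flask's own z axis and vertical above 0.4 rad).
It fails at once if the carton is pushed more than 25 mm or tipped (distance of slide_carton from where it was at the start of the episode above 0.025 m or angle between slide_carton's own z axis and vertical above 0.4 rad).
It also fails if it takes over 72 s, if anything falls off the work surface, if the arm or the gripper's body presses on something with over 40 N, if the wrist force passes 120 N, or if a joint passes its speed limit or range.

## Robot

A 6-joint arm with a two-finger parallel gripper is mounted at the origin on a cart in front of the work surface, level with it; the furniture and walls round the work are solid. World frame = base frame: x ahead of the robot, y to its left, z up, the work surface at z = 0. Lengths are in m, angles in rad, forces in N, time in s.
With the tool pointing down it reaches from about 0.275 to 0.85 m from the base axis. Payload 19 kg.
Tool frame: the origin (TCP) lies on the centre line of the jaws, within the pads' length; the fingertips stand 25 mm ahead of it and the grasp point (between the pads) lies 6 mm ahead of it; z points along the fingers, y is the line along which they close (so a half turn about z gives the same grasp; the last joint's range is limited). The gripper opens to 85 mm and grips with 20 to 120 N. Pads are 22 mm wide; open, the fingers measure 114 mm over their backs; the gripper's body (76 mm by 85 mm) begins 54 mm behind the grasp point. The pads swing forward as they close: fully open they stand 13 mm farther back than shut.
Start: joints at [-1.385, 0.15, 1.437, -0, 1.554, -0.134], TCP at [0.181, -0.546, 0.256] pointing down, gripper open.
Joint ranges: [-2.8, 2.8], [-0.68, 2.1], [0.12, 2.68], [-1.39, 4.53], [0.16, 2.79], [-2.81, 2.81]. Speed limits (rad/s): [1.89, 1.89, 2.22, 3.01, 3.01, 3.01].

## Interface

Orientations are given as a rotation vector (axis times angle).
In Python, from rig import sensors, vision, arm gives the robot as it stands.
- The arm moves only by the tool servo_tool, never from a script. Its arguments are lists of equal length, an entry for each row: "translation": the shift along the tool's x, y, z in cm, a list of three; "turn": the turn, a rotation vector about the tool's x, y, z in rad, a list of three; "claw": the opening, from 0 (shut) to 1 (fully open). A call has 1 to 10 rows; each row shifts and turns the commanded pose from where the row before left it, along the tool's axes as they then stand; what a row does not reach is not made up. A row lasts 1/12 s, in which the tool goes at most 41.7 mm and 7.16 degrees, less where a joint would pass 70% of its speed; a pose out of reach is approached as far as the arm can. A call is refused whole if a number of a shift passes 4.17 or a number of a turn 0.125, either way. A call with a gripper value outside its range is refused whole. The fingers move at their own pace and stop on an object; "newtons" is the grip in N (left out, the last holds). Time passes only in rows, so rows that do not move let the fingers close. It gives the time, the measured TCP pose, the force, the opening and the grip force at its end, in the units of the state.
- sensors.state(): the state, without advancing time (a new reading comes with each control period).
- vision.camera(name): name is "scene" or "top"; returns a dict with "img" (420x560x3 uint8, red, green, blue), "fx", "fy", "cx", "cy" (pixels), "extrinsics" (4x4, takes a point from world to camera coordinates). Camera axes: x right, y down, z forward; pixel columns grow to the right and rows downward; lengths in m; the calibration is good to about 2 mm. A picture is of the moment at which its call begins. There is no depth.
- arm.job_done(): hands the job in; it is judged then, once.
The state is a dict: "time_s": time; "qpos": joint angles; "qvel": joint speeds; "joint_torque": joint torques, N m; "eef_pos": TCP position; "eef_rot": TCP orientation; "wrist_force": force on the tool from outside, world axes, zero at the start; "moment": the same for the moment, N m; "finger_gap": finger opening in m; "finger_force": force on a finger pad.
Only numpy, scipy, OpenCV 4.12 (cv2) and the standard library are available. Lean on these libraries where they do the work, as an engineer would, in place of code of your own. Each camera call takes 0.05 s, during which the arm holds its last target. There are 200 camera calls.

## Working session

There is one attempt and no reset: what is moved stays moved. The work goes in short steps, Python scripts to look and compute and a tool call to move; the robot and the scene stay as the last step left them, time stands still between calls to the robot, and variables do not carry over. Pictures are saved under pics/ and viewed, at most 10 in all, crops included, and the job is handed in when it is done.

Besides the shell and the picture viewer there is one more tool, called after ">>>" as name(argument=value, ...), one argument or row to a line, values as JSON. servo_tool: Moves the arm, as the interface text tells. Its arguments: {"type":"object","properties":{"translation":{"type":"array","items":{"type":"array","items":{"type":"number"}}},"turn":{"type":"array","items":{"type":"array","items":{"type":"number"}}},"claw":{"type":"array","items":{"type":"number"}},"newtons":{"type":"number"}},"required":["translation","turn","claw"]}

```bash
mkdir -p pics; ls; python3 - <<'E'
from rig import sensors, vision
import cv2,numpy as np,pickle
s=sensors.state();print({k:np.round(v,3).tolist() for k,v in s.items()})
d={}
for n in("scene","top"):
    c=vision.camera(n);d[n]=c;cv2.imwrite(f"pics/{n}0.png",cv2.cvtColor(c["img"],cv2.COLOR_RGB2BGR))
    print(n,c["fx"],c["fy"],c["cx"],c["cy"],np.round(c["extrinsics"],4).tolist())
pickle.dump(d,open("c0.pkl","wb"))
E
```

```text
pics
{'time_s': 0.0, 'qpos': [-1.385, 0.151, 1.438, -0.0, 1.554, -0.134], 'qvel': [-0.001, -0.0, 0.0, -0.002, 0.001, 0.001], 'joint_torque': [0.0, -71.305, -57.087, -0.0, 0.009, -0.0], 'eef_pos': [0.181, -0.546, 0.256], 'eef_rot': [-3.1, -0.5, 0.0], 'wrist_force': [0.626, 0.232, 0.525], 'moment': [0.02, 0.004, 0.041], 'finger_force': 0.0, 'finger_gap': 0.086}
scene 512.470734107897 512.470734107897 282.6969157781659 200.78350795924592 [[0.7616, -0.648, -0.006, -0.3499], [-0.3014, -0.3461, -0.8885, 0.1746], [0.5736, 0.6785, -0.4589, 1.1954], [0.0, 0.0, 0.0, 1.0]]
top 441.4489291680984 441.4489291680984 283.5228204032398 212.39183431713616 [[-0.0114, -0.9998, -0.0131, 0.0291], [-0.985, 0.0135, -0.1723, 0.48], [0.1724, 0.0109, -0.985, 1.0007], [0.0, 0.0, 0.0, 1.0]]
```

View pics/top0.png

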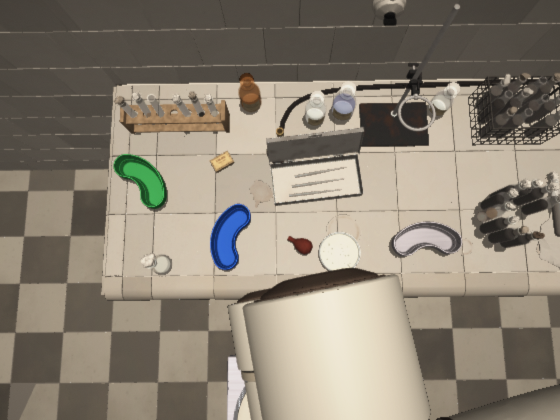

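View pics/scene0.png

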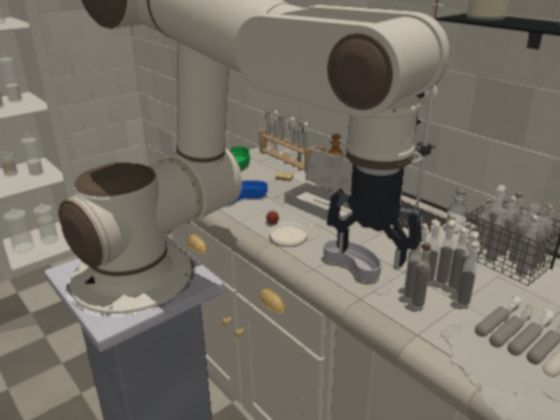

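The top view shows green at (140,180), blue at (231,237), steel at (425,239), the carton at (222,161), the culture dish at (339,252) and the flask at (160,263). The tin, with its lid up, is at (315,170). In the scene view the gripper hangs to the right of the steel dish, which is at (350,260).

```bash
cat > h.py <<'E'
import numpy as np, cv2
from scipy.spatial.transform import Rotation as R
def cast(c,uv,z):
    uv=np.atleast_2d(uv).astype(float); E=c["extrinsics"]; Rm=E[:3,:3]; o=-Rm.T@E[:3,3]
    d=np.c_[(uv[:,0]-c["cx"])/c["fx"],(uv[:,1]-c["cy"])/c["fy"],np.ones(len(uv))]@Rm
    z=np.broadcast_to(z,len(uv)); return o+d*((z-o[2])/d[:,2])[:,None]
def mask(c,col,roi=None):
    h=cv2.cvtColor(c["img"],cv2.COLOR_RGB2HSV)
    if col=="steel":
        m=None
    r={"green":((45,120,40),(85,255,255)),"blue":((95,140,40),(130,255,255))}[col]
    m=cv2.inRange(h,*map(np.array,r)); return clean(m,roi)
def clean(m,roi):
    if roi: k=np.zeros_like(m); u0,u1,v0,v1=roi; k[v0:v1,u0:u1]=255; m=m&k
    cs,_=cv2.findContours(m,cv2.RETR_EXTERNAL,cv2.CHAIN_APPROX_NONE)
    return max(cs,key=cv2.contourArea)[:,0,:].astype(float)
# model centroid
t=np.arcsin(51/75);a=np.linspace(-t,t,60)
def outline():
    out=[[-75+104*np.cos(x),104*np.sin(x)] for x in a]
    e=np.array([-75+75*np.cos(t),51.]); out+=[e+29*np.array([np.cos(x),np.sin(x)]) for x in np.linspace(t,t+np.pi,40)]
    out+=[[-75+46*np.cos(x),46*np.sin(x)] for x in a[::-1]]
    out+=[e*[1,-1]+29*np.array([np.cos(x),np.sin(x)]) for x in np.linspace(-t-np.pi,-t,40)]
    return np.array(out)/1e3
def cen(p):
    p=(p*1e4).astype(np.float32); m=cv2.moments(p); return m,np.array([m["m10"],m["m01"]])/m["m00"]/1e4
def pose(c,cnt,z0=0.0):
    """cnt: silhouette contour; upright dish with underside at z0. gives origin xy, yaw of its x axis"""
    E=c["extrinsics"]; o=-E[:3,:3].T@E[:3,3]
    # grow by half a pixel: contour runs through pixel centres
    P=cast(c,cnt,z0+.04)[:,:2]
    T=np.roll(P,-4,0)-np.roll(P,4,0); N=np.c_[T[:,1],-T[:,0]]; N/=np.linalg.norm(N,axis=1)[:,None]+1e-12
    m,g=cen(P)
    if np.sum(N*(P-g))<0: N=-N
    f=np.sum(N*(P-o[:2]),axis=1)
    z=np.where(f>0,.04,.016)+z0
    Q=cast(c,cnt,z)[:,:2]+N*0.5*(o[2]-.04-z0)/c["fx"]
    m,g=cen(Q)
    yaw=0.5*np.arctan2(2*m["mu11"],m["mu20"]-m["mu02"])+np.pi/2   # across the major axis
    x=np.array([np.cos(yaw),np.sin(yaw)])
    h=cv2.convexHull(Q.astype(np.float32))[:,0,:]; _,hg=cen(h)
    if (hg-g)@x>0: x=-x
    _,mg=cen(outline()); y=np.array([-x[1],x[0]])
    org=g-x*mg[0]
    L=(Q-org)@np.c_[x,y]
    return dict(org=org,yaw=np.arctan2(x[1],x[0]),len=np.ptp(L[:,1]),dep=np.ptp(L[:,0]),xr=(L[:,0].min(),L[:,0].max()),yr=(L[:,1].min(),L[:,1].max()),area=m["m00"]/1e8)
E
python3 - <<'E'
from h import *
import pickle
d=pickle.load(open("c0.pkl","rb"));c=d["top"]
print("model",cen(outline())[1],cen(outline())[0]["m00"]/1e8)
for k in("green","blue"):
    p=pose(c,mask(c,k)); print(k,{a:np.round(b,4) for a,b in p.items()})
im=cv2.cvtColor(c["img"],cv2.COLOR_RGB2BGR)
cr=im[205:275,380:480]; cr=cv2.resize(cr,None,fx=5,fy=5,interpolation=cv2.INTER_CUBIC)
g=im[145:215,105:175];b=im[200:275,195:265]
g=cv2.resize(g,(300,300));b=cv2.resize(b,(300,300))
out=np.zeros((350,800,3),np.uint8);out[:,:500]=cr;out[:300,500:800]=g
cv2.imwrite("pics/crop1.png",out)
for n,uv,z in(("carton",(222,161),.013),("culture",(339,252),.017),("flaskbase",(162,264),0),("tin lid top l",(268,137),.146),("tin lid top r",(362,130),.146),("tin near r",(361,195),.02),("tin near l",(276,205),.02)): print(n,np.round(cast(c,uv,z)[0],3))
E
```

```text
model [-1.06091036e-02 -5.43199961e-19] 0.00914406127875194
green {'org': array([0.5792, 0.3579]), 'yaw': np.float64(-0.8359), 'len': np.float64(0.1567), 'dep': np.float64(0.0761), 'xr': array([-0.0485,  0.0276]), 'yr': array([-0.0785,  0.0782]), 'area': np.float64(0.0084)}
blue {'org': array([0.4324, 0.1659]), 'yaw': np.float64(1.2799), 'len': np.float64(0.1599), 'dep': np.float64(0.0766), 'xr': array([-0.0485,  0.028 ]), 'yr': array([-0.0794,  0.0804]), 'area': np.float64(0.0086)}
carton [0.617 0.175 0.013]
culture [ 0.387 -0.107  0.017]
flaskbase [0.365 0.319 0.   ]
tin lid top l [0.63  0.054 0.146]
tin lid top r [ 0.643 -0.152  0.146]
tin near r [ 0.524 -0.165  0.02 ]
tin near l [0.503 0.041 0.02 ]
```

View pics/crop1.png

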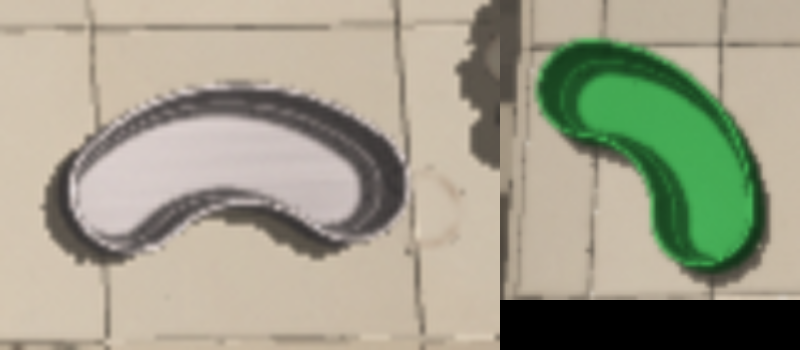

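```bash
python3 - <<'E'
from h import *
import pickle
d=pickle.load(open("c0.pkl","rb"));c=d["top"]
E=c["extrinsics"];print("cam",-E[:3,:3].T@E[:3,3])
im=c["img"].astype(float)[205:275,380:480]
r=im[...,2]/(im[...,0]+1e-6)
g=np.clip((r-.7)/.4*255,0,255).astype(np.uint8)
big=cv2.resize(g,(500,350),interpolation=cv2.INTER_NEAREST)
v=cv2.resize(c["img"][205:275,380:480,::-1],(500,350),interpolation=cv2.INTER_NEAREST)
m=(r>.93).astype(np.uint8)*255
mm=np.zeros((420,560),np.uint8);mm[205:275,380:480]=m
mm=cv2.morphologyEx(mm,cv2.MORPH_CLOSE,np.ones((3,3)))
cnt=clean(mm,(385,470,215,262))
print(cnt.min(0),cnt.max(0)); print({a:np.round(b,4) for a,b in pose(c,cnt).items()})
cv2.polylines(v:=v.copy(),[((cnt-[380,205]+.5)*5).astype(np.int32)],True,(0,0,255),1)
cv2.imwrite("pics/st.png",np.vstack([cv2.cvtColor(big,cv2.COLOR_GRAY2BGR)[:250+30],v[:280]]))
E
```

```text
cam [0.30055674 0.0117605  1.06871055]
[392. 225.] [454. 254.]
{'org': array([ 0.4254, -0.2993]), 'yaw': np.float64(0.0891), 'len': np.float64(0.1522), 'dep': np.float64(0.0684), 'xr': array([-0.0463,  0.0221]), 'yr': array([-0.0841,  0.0681]), 'area': np.float64(0.0042)}
```

View pics/st.png

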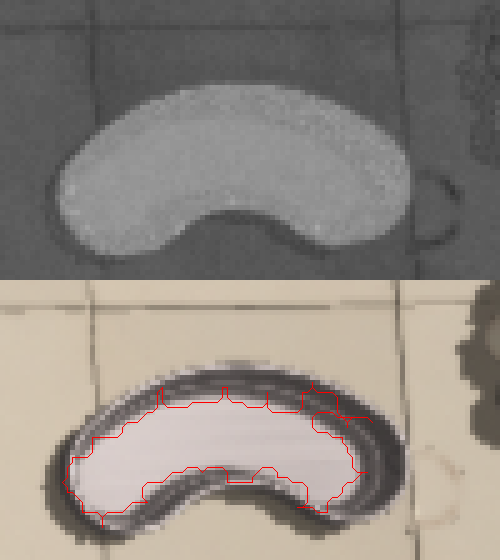

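The channel ratio B/R separates the steel outline cleanly at a threshold of about 0.87. I'll re-measure with upsampled masks.

```bash
cat >> h.py <<'E'
def sil(c,col,roi):
    """sub-pixel silhouette contour in roi (u0,u1,v0,v1) from a channel ratio"""
    u0,u1,v0,v1=roi; im=c["img"][v0:v1,u0:u1].astype(np.float32)+4; r,g,b=cv2.split(im)
    q,th={"steel":(b/r,.875),"green":(2*g/(r+b),1.35),"blue":(2*b/(r+g),1.3)}[col]
    k=6; q=cv2.resize(cv2.GaussianBlur(q,(3,3),.6),None,fx=k,fy=k,interpolation=cv2.INTER_CUBIC)
    m=(q>th).astype(np.uint8); m=cv2.morphologyEx(m,cv2.MORPH_CLOSE,np.ones((7,7))); m=cv2.morphologyEx(m,cv2.MORPH_OPEN,np.ones((13,13)))
    cs,_=cv2.findContours(m,cv2.RETR_EXTERNAL,cv2.CHAIN_APPROX_NONE); t=max(cs,key=cv2.contourArea)[:,0,:].astype(float)
    t=cv2.GaussianBlur(np.tile(t,(3,1)),(1,21),5)[len(t):2*len(t)]
    return (t+.5)/k-.5+[u0,v0]
def show(p): return {a:np.round(b,4).tolist() for a,b in p.items()}
E
sed -i 's/N\*0.5\*(o/N*0.5\/6*(o/; s/np.roll(P,-4,0)-np.roll(P,4,0)/np.roll(P,-12,0)-np.roll(P,12,0)/' h.py
python3 - <<'E'
from h import *
import pickle
d=pickle.load(open("c0.pkl","rb"));c=d["top"]
for k,roi in(("steel",(385,470,215,262)),("green",(105,175,145,215)),("blue",(200,262,195,280))):
    print(k,show(pose(c,sil(c,k,roi))))
    if k!="x":
        im=c["img"]; 
E
```

```text
steel {'org': [0.4268, -0.3108], 'yaw': 0.04, 'len': 0.159, 'dep': 0.0774, 'xr': [-0.0487, 0.0287], 'yr': [-0.0794, 0.0796], 'area': 0.009}
green {'org': [0.579, 0.358], 'yaw': -0.837, 'len': 0.1588, 'dep': 0.0788, 'xr': [-0.0501, 0.0287], 'yr': [-0.0793, 0.0795], 'area': 0.009}
blue {'org': [0.4322, 0.1658], 'yaw': 1.2825, 'len': 0.1606, 'dep': 0.0776, 'xr': [-0.0488, 0.0288], 'yr': [-0.0801, 0.0805], 'area': 0.0091}
```

>>> servo_tool(
  translation=[
    [0,0,0],
    [0,0,0],
    [0,0,0],
    [0,0,0],
    [1.5,-0.7,0],
    [3,-1.35,0],
    [3,-1.35,0],
    [3,-1.35,0],
    [3,-1.35,0],
    [3,-1.35,0],
  ],
  turn=[
    [0,0,-0.103],
    [0,0,-0.103],
    [0,0,-0.103],
    [0,0,-0.104],
    [0,0,0],
    [0,0,0],
    [0,0,0],
    [0,0,0],
    [0,0,0],
    [0,0,0],
  ],
  claw=[1,1,1,1,1,1,1,1,1,1],
  newtons=40,
)

```text
time_s: 0.93
eef_pos: [0.2538, -0.3785, 0.2559]
eef_rot: [-2.933, -1.125, -0.0]
wrist_force: [-0.1, -0.7, 0.2]
finger_gap: 0.0857
finger_force: 0.0
```

>>> servo_tool(
  translation=[
    [3,-1.35,0],
    [3,-1.35,0],
    [3,-1.35,0],
    [3,-1.35,0],
    [3,-1.35,0],
    [3,-1.35,0],
    [3,-1.35,0],
    [3,-1.35,0],
    [3,-1.35,0],
    [3,-1.35,0],
  ],
  turn=[
    [0,0,0],
    [0,0,0],
    [0,0,0],
    [0,0,0],
    [0,0,0],
    [0,0,0],
    [0,0,0],
    [0,0,0],
    [0,0,0],
    [0,0,0],
  ],
  claw=[1,1,1,1,1,1,1,1,1,1],
)

```text
time_s: 1.77
eef_pos: [0.3864, -0.0774, 0.2563]
eef_rot: [2.933, 1.125, 0.0]
wrist_force: [0.8, -0.6, -0.2]
finger_gap: 0.0855
finger_force: 0.0
```

```bash
cat >> h.py <<'E'
def rem(tx,ty,tz,yaw):
    """remaining: turn about tool z, then shift (cm) in the tool axes after that turn; yaw is of tool y"""
    from rig import sensors
    s=sensors.state(); M=R.from_rotvec(s["eef_rot"]).as_matrix(); y=M[:,1]
    yn=np.arctan2(y[1],y[0]); dy=(yaw-yn+np.pi)%(2*np.pi)-np.pi
    T=np.c_[[-np.sin(yaw),np.cos(yaw),0],[np.cos(yaw),np.sin(yaw),0],[0,0,-1]]
    d=T.T@(np.array([tx,ty,tz])-s["eef_pos"])*100
    print("t",round(s["time_s"],2),"pos",np.round(s["eef_pos"],4),"yaw",round(yn,4),"tilt",np.round(M[:2,2],4),"turn_z",round(-dy,4),"shift",np.round(d,2),"F",np.round(s["wrist_force"],1),"gap",round(s["finger_gap"],4),"ff",round(s["finger_force"],1))
E
python3 -c "
from h import *
rem(.579,.358,.26,-.837)"
```

```text
t 1.77 pos [ 0.3864 -0.0774  0.2563] yaw -0.8381 tilt [0.0001 0.    ] turn_z -0.0011 shift [ 43.46 -19.43  -0.37] F [ 0.8 -0.6 -0.2] gap 0.0855 ff 0.0
```

>>> servo_tool(
  translation=[
    [3,-1.35,0],
    [3,-1.35,0],
    [3,-1.35,0],
    [3,-1.35,0],
    [3,-1.35,0],
    [3,-1.35,0],
    [3,-1.35,0],
    [3,-1.35,0],
    [3,-1.35,0],
    [3,-1.35,0],
  ],
  turn=[
    [0,0,0],
    [0,0,0],
    [0,0,0],
    [0,0,0],
    [0,0,0],
    [0,0,0],
    [0,0,0],
    [0,0,0],
    [0,0,0],
    [0,0,0],
  ],
  claw=[1,1,1,1,1,1,1,1,1,1],
)

```text
time_s: 2.6
eef_pos: [0.5192, 0.2237, 0.256]
eef_rot: [-2.933, -1.126, 0.001]
wrist_force: [0.3, -0.8, 1.1]
finger_gap: 0.0851
finger_force: 0.0
```

>>> servo_tool(
  translation=[
    [3,-1.35,0],
    [3,-1.35,0],
    [3,-1.35,0],
    [2.5,-1.1,0],
    [1.9,-0.78,0],
    [0,0,0],
    [0,0,0],
  ],
  turn=[
    [0,0,0],
    [0,0,0],
    [0,0,0],
    [0,0,0],
    [0,0,0],
    [0,0,0],
    [0,0,0],
  ],
  claw=[1,1,1,1,1,1,1],
)

```text
time_s: 3.18
eef_pos: [0.5788, 0.3564, 0.2552]
eef_rot: [2.932, 1.127, -0.003]
wrist_force: [-0.2, 0.3, 0.3]
finger_gap: 0.0854
finger_force: 0.0
```

```bash
python3 -c "
from h import *
from rig import vision
rem(.579,.358,.04,-.837)
c=vision.camera('scene');cv2.imwrite('pics/s1.png',c['img'][...,::-1])
c=vision.camera('top')
print(show(pose(c,sil(c,'steel',(385,470,215,262)))))
"
```

```text
t 3.18 pos [0.5788 0.3564 0.2552] yaw -0.8369 tilt [-0.0015 -0.0007] turn_z 0.0001 shift [ 0.13 -0.11 21.52] F [-0.2  0.3  0.3] gap 0.0854 ff 0.0
{'org': [0.4269, -0.3109], 'yaw': 0.0407, 'len': 0.1593, 'dep': 0.0778, 'xr': [-0.0487, 0.0291], 'yr': [-0.0795, 0.0798], 'area': 0.0091}
```

>>> servo_tool(
  translation=[
    [0.13,-0.11,3],
    [0,0,3],
    [0,0,3],
    [0,0,3],
    [0,0,3],
    [0,0,2.5],
    [0,0,2],
    [0,0,1.5],
    [0,0,0.5],
    [0,0,0],
  ],
  turn=[
    [0,0,0],
    [0,0,0],
    [0,0,0],
    [0,0,0],
    [0,0,0],
    [0,0,0],
    [0,0,0],
    [0,0,0],
    [0,0,0],
    [0,0,0],
  ],
  claw=[1,1,1,1,1,1,1,1,1,1],
)

```text
time_s: 4.12
eef_pos: [0.5786, 0.3564, 0.0406]
eef_rot: [2.933, 1.124, -0.003]
wrist_force: [-0.7, 0.7, 0.0]
finger_gap: 0.0852
finger_force: 0.0
```

>>> servo_tool(
  translation=[
    [0,0,0],
    [0,0,0],
    [0,0,0],
    [0,0,0],
    [0,0,0],
    [0,0,0],
    [0,0,0],
    [0,0,0],
  ],
  turn=[
    [0,0,0],
    [0,0,0],
    [0,0,0],
    [0,0,0],
    [0,0,0],
    [0,0,0],
    [0,0,0],
    [0,0,0],
  ],
  claw=[0.55,0.5,0.4,0.3,0.3,0.3,0.3,0.3],
)

```text
time_s: 4.78
eef_pos: [0.5798, 0.3575, 0.0434]
eef_rot: [-2.933, -1.125, -0.004]
wrist_force: [-0.6, -3.0, 7.8]
finger_gap: 0.0578
finger_force: 41.7
```

```bash
python3 -c "
from h import *
from rig import vision
rem(.579,.358,.04,-.837)
c=vision.camera('scene');cv2.imwrite('pics/s1.png',c['img'][...,::-1])
"
```

```text
t 4.78 pos [0.5798 0.3575 0.0434] yaw -0.8381 tilt [0.0024 0.0009] turn_z -0.0011 shift [-0.03 -0.09  0.34] F [-0.6 -3.   7.8] gap 0.0578 ff 41.7
```

>>> servo_tool(
  translation=[
    [0,0,-0.5],
    [0,0,-1.5],
    [0,0,-2.5],
    [0,0,-3],
    [0,0,-3],
    [0,0,-3],
    [0,0,-3],
    [0,0,-3],
    [0,0,-3],
    [0,0,-2],
  ],
  turn=[
    [0,0,0],
    [0,0,0],
    [0,0,0],
    [0,0,0],
    [0,0,0],
    [0,0,0],
    [0,0,0],
    [0,0,0],
    [0,0,0],
    [0,0,0],
  ],
  claw=[0.3,0.3,0.3,0.3,0.3,0.3,0.3,0.3,0.3,0.3],
)

```text
time_s: 5.67
eef_pos: [0.579, 0.3574, 0.2907]
eef_rot: [-2.933, -1.126, -0.006]
wrist_force: [-0.6, 0.5, -1.2]
finger_gap: 0.0574
finger_force: 42.6
```

```bash
python3 -c "
from h import *
from rig import vision
rem(.427,-.311,.285,.04)
c=vision.camera('top');cv2.imwrite('pics/t2.png',c['img'][...,::-1])
"
```

```text
t 5.67 pos [0.579  0.3574 0.2907] yaw -0.8379 tilt [0.0034 0.0017] turn_z -0.8779 shift [-66.18 -17.86   0.57] F [-0.6  0.5 -1.2] gap 0.0574 ff 42.6
```

View pics/t2.png

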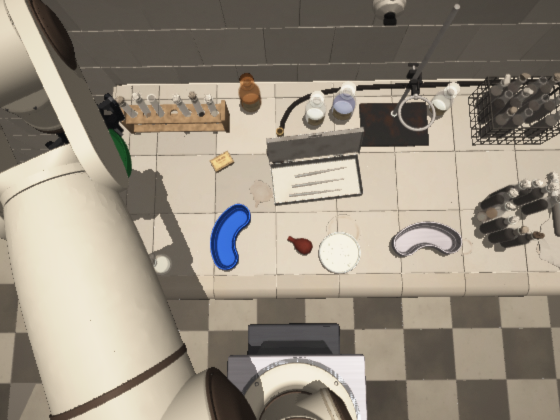

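Picture: green is lifted and partly visible at (120,155), nothing else has moved, and steel is clear at (425,239). Now I turn and carry.

>>> servo_tool(
  translation=[
    [0,0,0],
    [0,0,0],
    [0,0,0],
    [0,0,0],
    [0,0,0],
    [0,0,0],
    [0,0,0],
    [0,0,0],
    [0,0,0],
    [0,0,0],
  ],
  turn=[
    [0,0,-0.06],
    [0,0,-0.09],
    [0,0,-0.1],
    [0,0,-0.1],
    [0,0,-0.1],
    [0,0,-0.1],
    [0,0,-0.1],
    [0,0,-0.1],
    [0,0,-0.08],
    [0,0,-0.048],
  ],
  claw=[0.3,0.3,0.3,0.3,0.3,0.3,0.3,0.3,0.3,0.3],
)

```text
time_s: 6.55
eef_pos: [0.5789, 0.3573, 0.2869]
eef_rot: [2.171, 2.271, 0.001]
wrist_force: [0.0, -0.1, -1.6]
finger_gap: 0.0579
finger_force: 42.5
```

>>> servo_tool(
  translation=[
    [-1,-0.27,0],
    [-2,-0.54,0],
    [-3,-0.81,0],
    [-3,-0.81,0],
    [-3,-0.81,0],
    [-3,-0.81,0],
    [-3,-0.81,0],
    [-3,-0.81,0],
    [-3,-0.81,0],
    [-3,-0.81,0],
  ],
  turn=[
    [0,0,0],
    [0,0,0],
    [0,0,0],
    [0,0,0],
    [0,0,0],
    [0,0,0],
    [0,0,0],
    [0,0,0],
    [0,0,0],
    [0,0,0],
  ],
  claw=[0.3,0.3,0.3,0.3,0.3,0.3,0.3,0.3,0.3,0.3],
)

```text
time_s: 7.38
eef_pos: [0.5158, 0.0829, 0.2867]
eef_rot: [2.179, 2.263, 0.001]
wrist_force: [0.7, -0.1, -0.9]
finger_gap: 0.0575
finger_force: 42.6
```

>>> servo_tool(
  translation=[
    [-3,-0.81,0],
    [-3,-0.81,0],
    [-3,-0.81,0],
    [-3,-0.81,0],
    [-3,-0.81,0],
    [-3,-0.81,0],
    [-3,-0.81,0],
    [-3,-0.81,0],
    [-3,-0.81,0],
    [-3,-0.81,0],
  ],
  turn=[
    [0,0,0],
    [0,0,0],
    [0,0,0],
    [0,0,0],
    [0,0,0],
    [0,0,0],
    [0,0,0],
    [0,0,0],
    [0,0,0],
    [0,0,0],
  ],
  claw=[0.3,0.3,0.3,0.3,0.3,0.3,0.3,0.3,0.3,0.3],
)

```text
time_s: 8.22
eef_pos: [0.4467, -0.2198, 0.2867]
eef_rot: [2.179, 2.262, 0.0]
wrist_force: [0.6, 0.2, -1.3]
finger_gap: 0.0578
finger_force: 42.6
```

>>> servo_tool(
  translation=[
    [-3,-0.81,0],
    [-2.7,-0.7,0],
    [-2,-0.5,0],
    [-1.2,-0.3,0],
    [0,0,0],
    [0,0,0],
  ],
  turn=[
    [0,0,0],
    [0,0,0],
    [0,0,0],
    [0,0,0],
    [0,0,0],
    [0,0,0],
  ],
  claw=[0.3,0.3,0.3,0.3,0.3,0.3],
)

```text
time_s: 8.72
eef_pos: [0.4282, -0.308, 0.2863]
eef_rot: [-2.179, -2.263, -0.001]
wrist_force: [-0.1, 0.3, -1.8]
finger_gap: 0.058
finger_force: 42.5
```

```bash
python3 -c "
from h import *
from rig import vision
rem(.427,-.311,.285,.04)
a=vision.camera('top')['img'];b=vision.camera('scene')['img']
cv2.imwrite('pics/t3.png',np.hstack([a[100:350,280:560],b[150:400,200:480]])[...,::-1])
"
```

```text
t 8.72 pos [ 0.4282 -0.308   0.2863] yaw 0.0381 tilt [0.0001 0.0004] turn_z -0.0019 shift [-0.3  -0.13  0.13] F [-0.1  0.3 -1.8] gap 0.058 ff 42.5
```

View pics/t3.png

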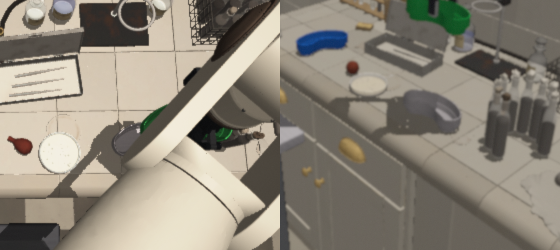

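The top part shows the arm over the steel dish. The scene crop shows green at (440,15), level above steel at (430,110), with its hollow towards the camera side as on the steel dish. I'll come down to just above the rim and compare.

>>> servo_tool(
  translation=[
    [-0.3,-0.13,1],
    [0,0,2],
    [0,0,2.5],
    [0,0,2.5],
    [0,0,2.5],
    [0,0,2.5],
    [0,0,2],
    [0,0,1.5],
    [0,0,1],
    [0,0,0],
  ],
  turn=[
    [0,0,-0.002],
    [0,0,0],
    [0,0,0],
    [0,0,0],
    [0,0,0],
    [0,0,0],
    [0,0,0],
    [0,0,0],
    [0,0,0],
    [0,0,0],
  ],
  claw=[0.3,0.3,0.3,0.3,0.3,0.3,0.3,0.3,0.3,0.3],
)

```text
time_s: 9.65
eef_pos: [0.4268, -0.31, 0.1091]
eef_rot: [-2.171, -2.266, -0.0]
wrist_force: [-0.2, 1.0, -1.0]
finger_gap: 0.0575
finger_force: 42.6
```

```bash
python3 -c "
from h import *
from rig import vision
import pickle
rem(.427,-.311,.0674,.04)
t=vision.camera('top');s=vision.camera('scene');pickle.dump((t,s),open('c3.pkl','wb'))
a=cv2.resize(t['img'][190:290,370:480],None,fx=3.6,fy=3.6);b=cv2.resize(s['img'][190:290,300:410],None,fx=3.6,fy=3.6)
cv2.imwrite('pics/t4.png',np.hstack([a,b])[...,::-1])
"
```

```text
t 9.65 pos [ 0.4268 -0.31    0.1091] yaw 0.0428 tilt [-0.0022  0.0023] turn_z 0.0028 shift [-0.1   0.01  4.17] F [-0.2  1.  -1. ] gap 0.0575 ff 42.6
```

View pics/t4.png

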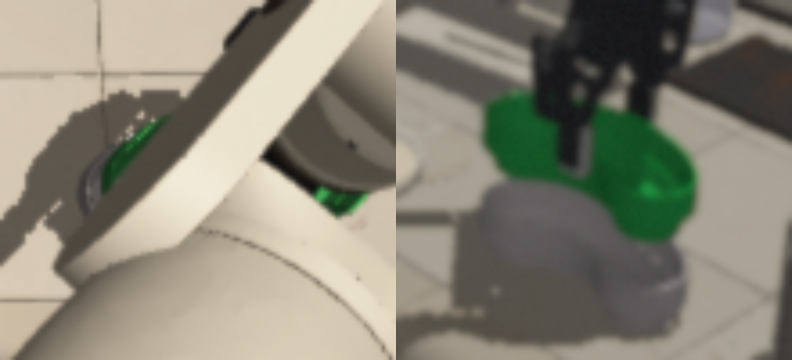

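The top crop shows green at (140,150) just inside the steel outline. The scene crop shows green directly above steel, level and with the same orientation. A quick numeric check of the extremes follows.

```bash
cat >> h.py <<'E'
def proj(c,org,yaw,z,inset=0):
    o=outline(); x=np.array([np.cos(yaw),np.sin(yaw)]);y=np.array([-x[1],x[0]])
    P=np.c_[org+o[:,:1]*x+o[:,1:]*y,np.full(len(o),z)]@c["extrinsics"][:3,:3].T+c["extrinsics"][:3,3]
    return P[:,:2]/P[:,2:]*[c["fx"],c["fy"]]+[c["cx"],c["cy"]]
E
python3 -c "
from h import *
import pickle
t,s=pickle.load(open('c3.pkl','rb'))
g=sil(s,'green',(300,410,190,290)); print('green meas u',g[:,0].min(),g[:,0].max(),'vmin,vmax',g[:,1].min(),g[:,1].max())
z=.1091-.0434
p=np.vstack([proj(s,np.array([.4268,-.310]),.0428,z+h) for h in(.016,.04)]);print('pred',p.min(0),p.max(0))
d=pickle.load(open('c0.pkl','rb'))['scene']
q=sil(d,'steel',(300,400,230,290)); print('steel meas',q.min(0),q.max(0))
p=np.vstack([proj(d,np.array([.4268,-.3108]),.04,h) for h in(.016,.04)]);print('pred',p.min(0),p.max(0))
"
```

```text
green meas u 324.10018780748425 383.0833333333333 vmin,vmax 214.93352114081756 256.89981219251575
pred [323.69700211 215.54422683] [384.12029825 254.38018863]
steel meas [299.58333333 229.58333333] [399.41666667 289.41666667]
pred [323.11985124 239.05806377] [381.87903403 279.13086414]
```

>>> servo_tool(
  translation=[
    [-0.08,0,0.5],
    [0,0,0.5],
    [0,0,0.5],
    [0,0,0.4],
    [0,0,0.3],
    [0,0,0.3],
    [0,0,0.3],
    [0,0,0.3],
    [0,0,0.3],
    [0,0,0],
  ],
  turn=[
    [0,0,0.002],
    [0,0,0],
    [0,0,0],
    [0,0,0],
    [0,0,0],
    [0,0,0],
    [0,0,0],
    [0,0,0],
    [0,0,0],
    [0,0,0],
  ],
  claw=[0.3,0.3,0.3,0.3,0.3,0.3,0.3,0.3,0.3,0.3],
)

```text
time_s: 10.58
eef_pos: [0.4273, -0.3118, 0.0766]
eef_rot: [-2.176, -2.265, -0.0]
wrist_force: [-0.4, 0.6, -2.0]
finger_gap: 0.0573
finger_force: 42.6
```

```bash
python3 -c "
from h import *
rem(.427,-.311,.0674,.04)"
```

```text
t 10.58 pos [ 0.4273 -0.3118  0.0766] yaw 0.04 tilt [-0.0006  0.0007] turn_z -0.0 shift [ 0.08 -0.02  0.92] F [-0.4  0.6 -2. ] gap 0.0573 ff 42.6
```

>>> servo_tool(
  translation=[
    [0.05,0,0.2],
    [0,0,0.2],
    [0,0,0.2],
    [0,0,0.15],
    [0,0,0.1],
    [0,0,0.1],
    [0,0,0],
  ],
  turn=[
    [0,0,0],
    [0,0,0],
    [0,0,0],
    [0,0,0],
    [0,0,0],
    [0,0,0],
    [0,0,0],
  ],
  claw=[0.3,0.3,0.3,0.3,0.3,0.3,0.3],
)

```text
time_s: 11.17
eef_pos: [0.4274, -0.3115, 0.0676]
eef_rot: [-2.176, -2.265, -0.0]
wrist_force: [-0.5, -0.1, -1.9]
finger_gap: 0.0576
finger_force: 42.6
```

```bash
python3 -c "
from h import *
rem(.427,-.311,.0674,.04)"
```

```text
t 11.17 pos [ 0.4274 -0.3115  0.0676] yaw 0.04 tilt [-0.0001  0.0002] turn_z -0.0 shift [ 0.05 -0.04  0.02] F [-0.5 -0.1 -1.9] gap 0.0576 ff 42.6
```

>>> servo_tool(
  translation=[
    [0,0,0.1],
    [0,0,0.1],
    [0,0,0.05],
    [0,0,0],
  ],
  turn=[
    [0,0,0],
    [0,0,0],
    [0,0,0],
    [0,0,0],
  ],
  claw=[0.3,0.3,0.3,0.3],
)

```text
time_s: 11.5
eef_pos: [0.4276, -0.3116, 0.0672]
eef_rot: [2.176, 2.265, -0.0]
wrist_force: [-9.8, 9.3, 30.1]
finger_gap: 0.0576
finger_force: 45.2
```

>>> servo_tool(
  translation=[
    [0,0,0],
    [0,0,0],
    [0,0,0],
    [0,0,0],
    [0,0,0],
    [0,0,0],
    [0,0,0],
    [0,0,0],
  ],
  turn=[
    [0,0,0],
    [0,0,0],
    [0,0,0],
    [0,0,0],
    [0,0,0],
    [0,0,0],
    [0,0,0],
    [0,0,0],
  ],
  claw=[0.75,0.8,0.9,1,1,1,1,1],
)

```text
time_s: 12.17
eef_pos: [0.4274, -0.3115, 0.0652]
eef_rot: [-2.176, -2.265, -0.0]
wrist_force: [0.1, 1.1, -1.2]
finger_gap: 0.0854
finger_force: 0.0
```

>>> servo_tool(
  translation=[
    [0,0,-0.5],
    [0,0,-1.5],
    [0,0,-2.5],
    [0,0,-3],
    [0,0,-3],
    [0,0,-3],
    [0,0,-3],
    [0,0,-2],
    [0,0,0],
  ],
  turn=[
    [0,0,0],
    [0,0,0],
    [0,0,0],
    [0,0,0],
    [0,0,0],
    [0,0,0],
    [0,0,0],
    [0,0,0],
    [0,0,0],
  ],
  claw=[1,1,1,1,1,1,1,1,1],
)

```text
time_s: 12.92
eef_pos: [0.4282, -0.3122, 0.2553]
eef_rot: [2.172, 2.261, 0.0]
wrist_force: [0.8, -0.7, 0.4]
finger_gap: 0.0852
finger_force: 0.0
```

```bash
python3 -c "
from h import *
rem(.4322,.1658,.255,1.2825)"
```

```text
t 12.92 pos [ 0.4282 -0.3122  0.2553] yaw 0.0401 tilt [ 0.0047 -0.0045] turn_z -1.2424 shift [1.321e+01 4.594e+01 3.000e-02] F [ 0.8 -0.7  0.4] gap 0.0852 ff 0.0
```

>>> servo_tool(
  translation=[
    [1.5,0,0],
    [3,0,0],
    [3.5,0,0],
    [3.5,0,0],
    [3.5,0,0],
    [3.5,0,0],
    [3.5,0,0],
    [3.5,0,0],
    [3.5,0,0],
    [3.5,0,0],
  ],
  turn=[
    [0,0,0],
    [0,0,0],
    [0,0,0],
    [0,0,0],
    [0,0,0],
    [0,0,0],
    [0,0,0],
    [0,0,0],
    [0,0,0],
    [0,0,0],
  ],
  claw=[1,1,1,1,1,1,1,1,1,1],
)

```text
time_s: 13.75
eef_pos: [0.4133, 0.0152, 0.2497]
eef_rot: [-2.176, -2.265, 0.0]
wrist_force: [-0.5, -0.3, -0.0]
finger_gap: 0.0856
finger_force: 0.0
```

>>> servo_tool(
  translation=[
    [3.5,0,0],
    [3.5,0,0],
    [3.3,0.9,0],
    [2.9,1,0],
    [2,0.4,0],
    [0,0,0],
    [0,0,0],
    [0,0,0],
    [0,0,0],
    [0,0,0],
  ],
  turn=[
    [0,0,0],
    [0,0,0],
    [0,0,0],
    [0,0,0],
    [0,0,0],
    [0,0,-0.1],
    [0,0,-0.1],
    [0,0,-0.1],
    [0,0,-0.1],
    [0,0,-0.1],
  ],
  claw=[1,1,1,1,1,1,1,1,1,1],
)

```text
time_s: 14.58
eef_pos: [0.4305, 0.1664, 0.2495]
eef_rot: [-1.541, -2.737, 0.001]
wrist_force: [0.3, 0.0, -0.3]
finger_gap: 0.0855
finger_force: 0.0
```

>>> servo_tool(
  translation=[
    [0,0,0],
    [0,0,0],
    [0,0,0],
    [0,0,0],
    [0,0,0],
    [0,0,0],
    [0,0,0],
    [0,0,0],
    [0,0,0],
    [0,0,0],
  ],
  turn=[
    [0,0,-0.1],
    [0,0,-0.1],
    [0,0,-0.1],
    [0,0,-0.1],
    [0,0,-0.1],
    [0,0,-0.1],
    [0,0,-0.1],
    [0,0,-0.042],
    [0,0,0],
    [0,0,0],
  ],
  claw=[1,1,1,1,1,1,1,1,1,1],
)

```text
time_s: 15.42
eef_pos: [0.4308, 0.1662, 0.2498]
eef_rot: [-0.454, -3.108, 0.0]
wrist_force: [0.8, 0.4, 0.2]
finger_gap: 0.0851
finger_force: 0.0
```

```bash
python3 -c "
from h import *
from rig import vision
import pickle
rem(.4322,.1658,.04,1.2825)
t=vision.camera('top');s=vision.camera('scene');pickle.dump((t,s),open('c4.pkl','wb'))
print('green',show(pose(t,sil(t,'green',(385,475,210,265)),.024)))
a=cv2.resize(t['img'][190:290,370:480],None,fx=3.6,fy=3.6);b=cv2.resize(s['img'][190:290,300:410],None,fx=3.6,fy=3.6)
cv2.imwrite('pics/t5.png',np.hstack([a,b])[...,::-1])
"
```

```text
t 15.42 pos [0.4308 0.1662 0.2498] yaw 1.2804 tilt [-0.0009 -0.    ] turn_z -0.0021 shift [-0.15  0.   20.98] F [0.8 0.4 0.2] gap 0.0851 ff 0.0
green {'org': [0.4272, -0.3113], 'yaw': 0.0525, 'len': 0.1589, 'dep': 0.0781, 'xr': [-0.0491, 0.0289], 'yr': [-0.0796, 0.0793], 'area': 0.0091}
```

View pics/t5.png

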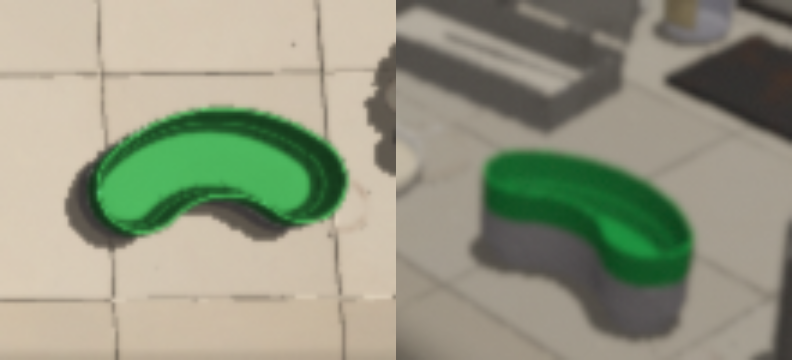

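Both crops show green fully home in steel, outlines flush and level. It measures (0.427, -0.311) with yaw 0.05. Next I grasp blue.

>>> servo_tool(
  translation=[
    [-0.15,0,3],
    [0,0,3],
    [0,0,3],
    [0,0,3],
    [0,0,3],
    [0,0,2.5],
    [0,0,1.5],
    [0,0,1.3],
    [0,0,0.5],
    [0,0,0],
  ],
  turn=[
    [0,0,-0.002],
    [0,0,0],
    [0,0,0],
    [0,0,0],
    [0,0,0],
    [0,0,0],
    [0,0,0],
    [0,0,0],
    [0,0,0],
    [0,0,0],
  ],
  claw=[1,1,1,1,1,1,1,1,1,1],
)

```text
time_s: 16.35
eef_pos: [0.4321, 0.1655, 0.0414]
eef_rot: [-0.45, -3.107, 0.001]
wrist_force: [-0.3, -0.3, -0.1]
finger_gap: 0.0853
finger_force: 0.0
```

>>> servo_tool(
  translation=[
    [0,0,0],
    [0,0,0],
    [0,0,0],
    [0,0,0],
    [0,0,0],
    [0,0,0],
    [0,0,0],
    [0,0,0],
  ],
  turn=[
    [0,0,0],
    [0,0,0],
    [0,0,0],
    [0,0,0],
    [0,0,0],
    [0,0,0],
    [0,0,0],
    [0,0,0],
  ],
  claw=[0.55,0.5,0.4,0.3,0.3,0.3,0.3,0.3],
)

```text
time_s: 17.02
eef_pos: [0.4333, 0.1658, 0.0436]
eef_rot: [0.449, 3.108, 0.001]
wrist_force: [-2.5, 1.4, 8.8]
finger_gap: 0.0576
finger_force: 40.6
```

>>> servo_tool(
  translation=[
    [0,0,-0.5],
    [0,0,-1.5],
    [0,0,-2.5],
    [0,0,-3],
    [0,0,-3],
    [0,0,-3],
    [0,0,-3],
    [0,0,-3],
    [0,0,-3],
    [0,0,-2.5],
  ],
  turn=[
    [0,0,0],
    [0,0,0],
    [0,0,0],
    [0,0,0],
    [0,0,0],
    [0,0,0],
    [0,0,0],
    [0,0,0],
    [0,0,0],
    [0,0,0],
  ],
  claw=[0.3,0.3,0.3,0.3,0.3,0.3,0.3,0.3,0.3,0.3],
)

```text
time_s: 17.85
eef_pos: [0.4325, 0.1655, 0.2954]
eef_rot: [0.449, 3.107, 0.001]
wrist_force: [1.1, 0.6, -1.5]
finger_gap: 0.0578
finger_force: 42.7
```

```bash
python3 -c "
from h import *
rem(.4272,-.3115,.285,.048)"
```

```text
t 17.85 pos [0.4325 0.1655 0.2954] yaw 1.2839 tilt [0.0022 0.0005] turn_z 1.2359 shift [-47.62  -2.81   1.04] F [ 1.1  0.6 -1.5] gap 0.0578 ff 42.7
```

>>> servo_tool(
  translation=[
    [0,0,0],
    [0,0,0],
    [0,0,0],
    [0,0,0],
    [0,0,0],
    [0,0,0],
    [0,0,0],
    [0,0,0],
    [0,0,0],
    [0,0,0],
  ],
  turn=[
    [0,0,0.06],
    [0,0,0.1],
    [0,0,0.11],
    [0,0,0.11],
    [0,0,0.11],
    [0,0,0.11],
    [0,0,0.11],
    [0,0,0.11],
    [0,0,0.11],
    [0,0,0.11],
  ],
  claw=[0.3,0.3,0.3,0.3,0.3,0.3,0.3,0.3,0.3,0.3],
)

```text
time_s: 18.68
eef_pos: [0.4325, 0.1655, 0.2931]
eef_rot: [1.941, 2.469, 0.001]
wrist_force: [-0.4, -0.3, -1.0]
finger_gap: 0.0578
finger_force: 42.7
```

>>> servo_tool(
  translation=[
    [0,0,0],
    [0,0,0],
    [0,0,0],
    [-1,-0.05,0],
    [-2,-0.1,0],
    [-3,-0.2,0],
    [-3,-0.2,0],
    [-3,-0.2,0],
    [-3,-0.2,0],
    [-3,-0.2,0],
  ],
  turn=[
    [0,0,0.11],
    [0,0,0.06],
    [0,0,0.026],
    [0,0,0],
    [0,0,0],
    [0,0,0],
    [0,0,0],
    [0,0,0],
    [0,0,0],
    [0,0,0],
  ],
  claw=[0.3,0.3,0.3,0.3,0.3,0.3,0.3,0.3,0.3,0.3],
)

```text
time_s: 19.52
eef_pos: [0.4292, -0.0166, 0.293]
eef_rot: [2.165, 2.275, 0.001]
wrist_force: [0.9, -0.5, -1.6]
finger_gap: 0.0574
finger_force: 42.7
```

>>> servo_tool(
  translation=[
    [-3,-0.2,0],
    [-3,-0.2,0],
    [-3,-0.2,0],
    [-3,-0.2,0],
    [-3,-0.2,0],
    [-3,-0.2,0],
    [-3,-0.2,0],
    [-3,-0.1,0],
    [-2.6,-0.1,0],
    [-1.5,-0.1,0],
  ],
  turn=[
    [0,0,0],
    [0,0,0],
    [0,0,0],
    [0,0,0],
    [0,0,0],
    [0,0,0],
    [0,0,0],
    [0,0,0],
    [0,0,0],
    [0,0,0],
  ],
  claw=[0.3,0.3,0.3,0.3,0.3,0.3,0.3,0.3,0.3,0.3],
)

```text
time_s: 20.35
eef_pos: [0.4255, -0.2989, 0.2925]
eef_rot: [2.168, 2.273, -0.001]
wrist_force: [0.6, 0.2, -2.0]
finger_gap: 0.0579
finger_force: 42.7
```

```bash
python3 -c "
from h import *
rem(.4272,-.3115,.285,.048)"
```

```text
t 20.35 pos [ 0.4255 -0.2989  0.2925] yaw 0.0475 tilt [-0.0002 -0.0004] turn_z -0.0005 shift [-1.26  0.11  0.75] F [ 0.6  0.2 -2. ] gap 0.0579 ff 42.7
```

>>> servo_tool(
  translation=[
    [-0.7,0.05,1],
    [-0.4,0.05,2],
    [0,0,2.5],
    [0,0,2.5],
    [0,0,2.5],
    [0,0,2],
    [0,0,1.5],
    [0,0,1],
    [0,0,0.8],
    [0,0,0],
  ],
  turn=[
    [0,0,0],
    [0,0,0],
    [0,0,0],
    [0,0,0],
    [0,0,0],
    [0,0,0],
    [0,0,0],
    [0,0,0],
    [0,0,0],
    [0,0,0],
  ],
  claw=[0.3,0.3,0.3,0.3,0.3,0.3,0.3,0.3,0.3,0.3],
)

```text
time_s: 21.18
eef_pos: [0.4276, -0.3065, 0.1331]
eef_rot: [-2.166, -2.273, -0.0]
wrist_force: [-0.2, -0.2, -1.9]
finger_gap: 0.0574
finger_force: 42.6
```

```bash
python3 -c "
from h import *
from rig import vision
rem(.4272,-.3115,.0916,.048)
s=vision.camera('scene')
from rig import sensors
p=sensors.state()['eef_pos']
g=sil(s,'blue',(305,405,180,260)); print('meas',g.min(0),g.max(0))
q=np.vstack([proj(s,p[:2],.048,p[2]-.0436+h) for h in(.016,.04)]);print('pred',q.min(0),q.max(0))
"
```

```text
t 21.18 pos [ 0.4276 -0.3065  0.1331] yaw 0.0486 tilt [-0.0011  0.0013] turn_z 0.0006 shift [-0.5  -0.06  4.15] F [-0.2 -0.2 -1.9] gap 0.0574 ff 42.6
meas [322.91666667 206.58333333] [382.91666667 248.570312  ]
pred [323.35721607 205.81222806] [384.3775326  243.93129919]
```

>>> servo_tool(
  translation=[
    [-0.3,0,0.3],
    [-0.3,-0.05,0.3],
    [0,0,0.4],
    [0,0,0.4],
    [0,0,0.4],
    [0,0,0.3],
    [0,0,0.3],
    [0,0,0.3],
    [0,0,0.3],
    [0,0,0],
  ],
  turn=[
    [0,0,0],
    [0,0,0],
    [0,0,0],
    [0,0,0],
    [0,0,0],
    [0,0,0],
    [0,0,0],
    [0,0,0],
    [0,0,0],
    [0,0,0],
  ],
  claw=[0.3,0.3,0.3,0.3,0.3,0.3,0.3,0.3,0.3,0.3],
)

```text
time_s: 22.07
eef_pos: [0.4276, -0.313, 0.1036]
eef_rot: [-2.167, -2.274, -0.0]
wrist_force: [-0.4, 1.1, -1.6]
finger_gap: 0.0579
finger_force: 42.6
```

```bash
python3 -c "
from h import *
rem(.4272,-.3125,.0916,.048)"
```

```text
t 22.07 pos [ 0.4276 -0.313   0.1036] yaw 0.048 tilt [-0.0006  0.0006] turn_z 0.0 shift [ 0.05 -0.03  1.2 ] F [-0.4  1.1 -1.6] gap 0.0579 ff 42.6
```

Underside at 0.060, just inside the rim, with no contact force. I carry on down.

>>> servo_tool(
  translation=[
    [0.05,-0.02,0.2],
    [0,0,0.2],
    [0,0,0.2],
    [0,0,0.2],
    [0,0,0.2],
    [0,0,0.1],
    [0,0,0.1],
    [0,0,0],
  ],
  turn=[
    [0,0,0],
    [0,0,0],
    [0,0,0],
    [0,0,0],
    [0,0,0],
    [0,0,0],
    [0,0,0],
    [0,0,0],
  ],
  claw=[0.3,0.3,0.3,0.3,0.3,0.3,0.3,0.3],
)

```text
time_s: 22.73
eef_pos: [0.4274, -0.3126, 0.0921]
eef_rot: [-2.167, -2.274, -0.0]
wrist_force: [-0.3, -0.1, -1.3]
finger_gap: 0.0577
finger_force: 42.7
```

```bash
python3 -c "
from h import *
rem(.4272,-.3125,.0916,.048)"
```

```text
t 22.73 pos [ 0.4274 -0.3126  0.0921] yaw 0.048 tilt [-0.0002  0.0003] turn_z -0.0 shift [ 0.02 -0.02  0.05] F [-0.3 -0.1 -1.3] gap 0.0577 ff 42.7
```

>>> servo_tool(
  translation=[
    [0,0,0.05],
    [0,0,0.05],
    [0,0,0.05],
    [0,0,0],
  ],
  turn=[
    [0,0,0],
    [0,0,0],
    [0,0,0],
    [0,0,0],
  ],
  claw=[0.3,0.3,0.3,0.3],
)

```text
time_s: 23.07
eef_pos: [0.4276, -0.3128, 0.0916]
eef_rot: [2.167, 2.274, -0.0]
wrist_force: [-3.9, 3.3, 10.9]
finger_gap: 0.0578
finger_force: 43.7
```

>>> servo_tool(
  translation=[
    [0,0,0],
    [0,0,0],
    [0,0,0],
    [0,0,0],
    [0,0,0],
    [0,0,0],
    [0,0,0],
    [0,0,0],
  ],
  turn=[
    [0,0,0],
    [0,0,0],
    [0,0,0],
    [0,0,0],
    [0,0,0],
    [0,0,0],
    [0,0,0],
    [0,0,0],
  ],
  claw=[0.75,0.8,0.9,1,1,1,1,1],
)

```text
time_s: 23.73
eef_pos: [0.4275, -0.3127, 0.0907]
eef_rot: [-2.167, -2.274, -0.0]
wrist_force: [0.4, 0.7, -0.0]
finger_gap: 0.0854
finger_force: 0.0
```

>>> servo_tool(
  translation=[
    [0,0,-0.5],
    [0,0,-1.5],
    [0,0,-2.5],
    [0,0,-3],
    [0,0,-3],
    [0,0,-3],
    [0,0,-3],
    [0,0,-1.5],
    [0,0,0],
  ],
  turn=[
    [0,0,0],
    [0,0,0],
    [0,0,0],
    [0,0,0],
    [0,0,0],
    [0,0,0],
    [0,0,0],
    [0,0,0],
    [0,0,0],
  ],
  claw=[1,1,1,1,1,1,1,1,1],
)

```text
time_s: 24.48
eef_pos: [0.4281, -0.3133, 0.275]
eef_rot: [2.164, 2.27, -0.0]
wrist_force: [0.2, -0.4, 0.2]
finger_gap: 0.0857
finger_force: 0.0
```

>>> servo_tool(
  translation=[
    [1.5,0,0],
    [3,0,0],
    [3.5,0,0],
    [3.5,0,0],
    [3.5,0,0],
    [3.5,0,0],
    [3.5,0,0],
    [3.5,0,0],
    [2.5,0,0],
    [1,0,0],
  ],
  turn=[
    [0,0,0],
    [0,0,0],
    [0,0,0],
    [0,0,0],
    [0,0,0],
    [0,0,0],
    [0,0,0],
    [0,0,0],
    [0,0,0],
    [0,0,0],
  ],
  claw=[1,1,1,1,1,1,1,1,1,1],
)

```text
time_s: 25.32
eef_pos: [0.4125, -0.0199, 0.2701]
eef_rot: [-2.164, -2.276, -0.0]
wrist_force: [-0.4, 0.9, -0.1]
finger_gap: 0.0857
finger_force: 0.0
```

```bash
python3 -c "
from h import *
from rig import vision
rem(.4,0,.25,.048)
t=vision.camera('top');s=vision.camera('scene')
print('blue',show(pose(t,sil(t,'blue',(385,480,205,270)),.048)))
a=cv2.resize(t['img'][190:290,370:480],None,fx=3.6,fy=3.6);b=cv2.resize(s['img'][190:290,300:410],None,fx=3.6,fy=3.6)
cv2.imwrite('pics/t6.png',np.hstack([a,b])[...,::-1])
"
```

```text
t 25.32 pos [ 0.4125 -0.0199  0.2701] yaw 0.0503 tilt [-0.0007  0.001 ] turn_z 0.0023 shift [ 2.04 -1.16  2.01] F [-0.4  0.9 -0.1] gap 0.0857 ff 0.0
blue {'org': [0.4271, -0.3127], 'yaw': 0.0484, 'len': 0.1594, 'dep': 0.0782, 'xr': [-0.049, 0.0292], 'yr': [-0.0798, 0.0797], 'area': 0.0092}
```

View pics/t6.png

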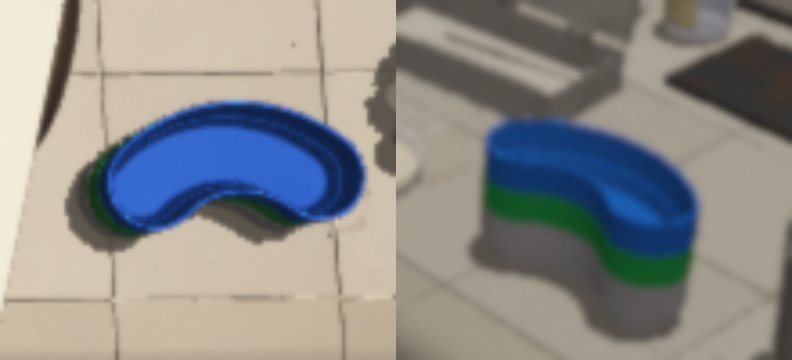

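The crops show the three dishes flush and level. Blue measures (0.427, -0.313) with yaw 0.048, within 2 mm of green. The gripper is clear, so I hand in.

```bash
python3 -c "
from rig import arm
print(arm.job_done())"
```

```text
the job is handed in; nothing more can be done
None
```

The stack is finished and handed in: green sits in the steel dish and blue in the green, both fully home, turned to match and let go; the hand-in call gave no verdict.

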